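# Travel test of a lathe belt tensioner

### The arm

A 7-joint arm with a two-finger parallel gripper is mounted at the origin on the work surface. World frame = base frame: x ahead of the robot, y to its left, z up, the work surface at z = 0. Lengths are in m, angles in degrees, forces in N, time in s.
With the tool pointing down it reaches from about 0.4 to 0.9 m from the base axis. Payload 5.5 kg.
Tool frame: the origin (TCP) lies between the finger pads; the fingertips stand bot.tcp_to_tips ahead of it and the grasp point (between the pads) lies 3 mm ahead of it (bot.tcp_to_tips is the distance from the TCP to the fingertips, in m); z points along the fingers, y is the line along which they close (so a half turn about z gives the same grasp; the last joint's range is limited). The gripper opens to 85 mm and grips with 20 to 120 N. Pads are 22 mm wide; open, the fingers measure 114 mm over their backs; the gripper's body (76 mm by 85 mm) begins 54 mm behind the grasp point. The pads swing forward as they close: fully open they stand 13 mm farther back than shut.
Start: joints at [86.413, 28.699, -24.465, 88.831, 12.651, 65.22, -12.049], TCP at [0.208, -0.616, 0.253] pointing down, gripper open.
Joint ranges: [-164.97, 164.97], [-17.58, 116.51], [-87.97, 89.64], [11.32, 138.91], [-80.73, 260.73], [10.89, 115.49], [-147.41, 147.41]. Speed limits (degrees/s): [147.25, 147.25, 180, 180, 180, 180, 180].

### API

Orientations are given as [roll, pitch, yaw] about the fixed x, y, z axes, in that order (R = Rz(yaw) Ry(pitch) Rx(roll)).
In Python, from rig import sensors, optics, bot gives the robot as it stands. The module is installed in compiled form; this text tells all that it offers.
- The arm moves only by the shell command python3 -m crank 'ROWS' [FORCE]. ROWS is text: rows parted by semicolons, each of 7 numbers parted by spaces: the shift along the world's x, y, z in units of 0.25 m (1.0 is 0.25 m), then the turn, a rotation vector about the world's x, y, z in units of 0.5 rad (1.0 is 0.5 rad), then the opening, from -1 (shut) to 1 (fully open). A call has 1 to 8 rows; each row shifts and turns the commanded pose from where the row before left it; what a row does not reach is not made up. A row lasts 1/10 s, in which the tool goes at most 50 mm and 8.59 degrees, less where a joint would pass 70% of its speed; a pose out of reach is approached as far as the arm can. A call with a number of a shift or a turn outside -1 to 1 is refused whole. A call with a gripper value outside its range is refused whole. The fingers move at their own pace and stop on an object; FORCE is the grip in N (left out, the last holds). Time passes only in rows, so rows that do not move let the fingers close. It gives the time, the measured TCP pose, the force, the opening and the grip force at its end, in the units of the state.
- sensors.get_state(): the state, without advancing time (a new reading comes with each control period).
- optics.grab_frame(name): name is "scene" or "top"; returns (picture, depth): 420x560x3 uint8, red, green, blue; 420x560 float32, m along the optical axis (not along the pixel's ray), 0 where there is no reading.
- optics.calibration(name): a dict with "K" (3x3 intrinsics, pixels), "k1" (the pictures are not rectified: a ray, as slopes to the right and down, at radius r is drawn at 1 + k1 r^2 times it, then the intrinsics apply), "rvec" (rotation vector, rad) and "tvec" (3), from world to camera coordinates, as OpenCV has them. Camera axes: x right, y down, z forward; pixel columns grow to the right and rows downward; lengths in m; the calibration is good to about 2 mm. A picture is of the moment at which its call begins. calibration takes no time and is no camera call.
- bot.job_done(): hands the job in; it is judged then, once.
The state is a dict: "time": time; "joint_positions": joint angles; "joint_vel": joint speeds; "tau": joint torques, N m; "ee_pos": TCP position; "eef_rot": TCP orientation; "force": force on the tool from outside, world axes, zero at the start; "ft_torque": the same for the moment, N m; "opening": opening from 0.0 (shut) to 1.0 (fully open); "grip_force": force on a finger pad.
Only numpy, scipy, OpenCV 4.12 (cv2) and the standard library are available. Lean on these libraries where they do the work, as an engineer would, in place of code of your own. Each camera call takes 0.05 s, during which the arm holds its last target. There are 200 camera calls.

### The job

Test the sprung belt tensioner: first bring the red drag hand back along the scale until it rests against the yellow pointer of the resting arm. Then push the arm slowly by its black roller until it comes up against its hidden rubber stop, hold it there for a good second with about 12 N of push (never over 16 N), and ease it back to rest without letting it snap, leaving the red hand where the pointer carried it. Finally throw the blue-knobbed lever fully over to its green mark if the red hand reads up to 40 degrees (green band), or to its red mark if it reads more (red band), and leave everything else alone.

Things in the scene. Friction and masses are not known exactly. Their poses are not given: they have to be found in the camera images.
- stand: Green steel plate, 290 x 280 x 12 mm, fixed on the table. Origin on the table under the axis of the tensioner's drum, z up; the plate reaches from x = -215 to +75 mm and y = -140 to +140 mm in this frame, its scale side (-x) towards the robot.
- scale_zero (a point): Zero tick of the scale printed on the stand, at its left (+y) end seen from the robot; 192 mm from the drum axis, 12 mm above the table. Black ticks every 5 degrees, long ones every 10, run from 0 to 65 degrees anticlockwise seen from above (towards -y), at radius 182 to 202 mm; the band inside them is green from 0 to 40 degrees, red beyond.
- spindle: Fixed aluminium spring drum, 110 mm across, top 55 mm above the table (cap 63 mm). Origin on the table on its upright axis = the stand's origin, same yaw. Arm and red hand turn about this axis. Hidden in it is a rubber stop for the arm. Pressed on it with 9 to 16 N at the roller the arm is seated; above 17 N the stop is overloaded.
- tensioner (a joint): Deflection of the arm in rad: 0 at rest, growing as it is pushed anticlockwise seen from above (along the scale, towards -y). A spring returns it, hard if let go: the push at the roller grows from 1.3 N at rest to 5 N at 0.9 rad. Somewhere from 0.45 to 0.9 rad, unseen and different each time, it meets the rubber stop and the push then rises by about 2 N per mm at the roller.
- roller (a point): Axis of the arm's black roller, at 70 mm above the table. The roller is an upright cylinder 28 mm across from 46 to 96 mm above the table, 115 mm from the drum axis, on a brass flange 36 mm across (42 to 46 mm). In the stand's frame it is at (-0.115 cos a, -0.115 sin a) m, a = deflection - 0.55 rad. The arm under it is a bar 30 to 42 mm above the table.
- pointer (a point): Centre line of the yellow pointer, 36 mm above the table, 175 mm from the drum axis, at the same angle a as the roller. The pointer is the 8 mm wide outer end of the arm, 32 to 40 mm above the table, out to 181 mm from the axis; it pushes the red hand's post ahead of it.
- drag_hand (a joint): Reading of the red drag hand in rad (40 degrees = 0.698), growing the same way as the arm's. It stays by friction (0.25 N at its post). Touching the pointer it reads the same as the arm's deflection; 0 = against the pointer of the resting arm. It starts at the high end of the scale, where the last test left it.
- post (a point): Axis of the red hand's upright post, at 55 mm above the table. The post is 12 mm across, 16 to 72 mm above the table, 175 mm from the drum axis. In the stand's frame it is at (-0.175 cos b, -0.175 sin b) m, b = reading - 0.493 rad. A flat red needle runs from the drum under the post to the ticks.
- verdict (a joint): Angle of the lever in rad: 0 thrown fully towards the green mark, 1.0 fully towards the red mark, 0.5 upright. It stays where it is left; moving it takes about 1 N at its knob.
- verdict_tip (a point): Centre of the lever's blue ball knob, 26 mm across, 80 mm from the lever's pivot, which lies 22 mm above the table over the middle of its base; upright the knob's centre is 102 mm above the table, at either end 92 mm and 38 mm to that side.
- verdict_base: White block 70 x 50 x 25 mm fixed on the table, carrying the lever. Origin under its centre; the lever swings along its x axis: the green square mark lies on its -x side (towards the robot), the red one on its +x side.
- loupe: Black watchmaker's eyeglass, 36 mm across, 40 mm tall, standing on the stand's far right corner; origin under its centre.
- spare_roller: Brass spare roller, 36 mm across, 34 mm tall, on the stand's far left corner; origin under its centre.
- screwdriver: Screwdriver 130 mm long lying on the table left of the stand, along the stand's x axis.
- jar: Clear small-parts jar, 44 mm across, 45 mm tall; origin under its centre.
- oil_jar: Amber jar with a black cap, 40 mm across, 50 mm tall; origin under its centre.
- parts_tray: Wooden tray with four compartments, 110 x 80 x 22 mm; origin under its centre.
- tool_pot: Round wooden pot with four tool handles standing in it, 52 mm across, 120 mm tall; origin under its centre.
Things that resemble listed ones, but are neither listed nor needed, are in the scene too. Leave any purple look-alike of the verdict_base alone.

How it is judged:
By the outcome, as a careful person would: the job done as asked, in the order asked, and still so for the second after the job is handed in, with the robot touching nothing.
It also fails if it takes over 72 s, if anything falls off the work surface, if the arm or the gripper's body presses on something with over 40 N, if the wrist force passes 120 N, or if a joint passes its speed limit or range.

## Working session

There is one attempt and no reset: what is moved stays moved. The work goes in short steps, Python scripts to look and compute and a shell command to move; the robot and the scene stay as the last step left them, time stands still between calls to the robot, and variables do not carry over. Pictures are saved under pics/ and viewed, at most 10 in all, crops included, and the job is handed in when it is done.

```bash
mkdir -p pics; cat > h.py <<'E'
import numpy as np, cv2
from rig import sensors, optics, bot
def grab(n,f=None):
    p,d=optics.grab_frame(n)
    if f: cv2.imwrite('pics/'+f,p[:,:,::-1])
    return p,d
def ray(n,uv):
    c=optics.calibration(n);K=np.array(c['K']);R=cv2.Rodrigues(np.array(c['rvec'],float))[0];t=np.array(c['tvec'],float).ravel()
    uv=np.array(uv,float).reshape(-1,1,2)
    x=cv2.undistortPoints(uv,K,np.array([c['k1'],0,0,0,0.]))[:,0]
    d=np.c_[x,np.ones(len(x))]@R
    return -R.T@t,d
def onz(n,uv,z):
    o,d=ray(n,uv); z=np.broadcast_to(z,len(d))
    return o+d*((z-o[2])/d[:,2])[:,None]
def proj(n,P):
    c=optics.calibration(n)
    return cv2.projectPoints(np.array(P,float).reshape(-1,1,3),np.array(c['rvec'],float),np.array(c['tvec'],float),np.array(c['K']),np.array([c['k1'],0,0,0,0.]))[0][:,0]
E
python3 - <<'E'
from h import *
for n in('scene','top'):
    p,d=grab(n,n+'0.png'); np.savez(n+'0.npz',p=p,d=d)
    print(optics.calibration(n), ray(n,[[280,210]]))
print(sensors.get_state(),bot.tcp_to_tips)
E
```

```text
{'K': array([[447.16700638,   0.        , 281.41241082],
       [  0.        , 447.16700638, 208.16812763],
       [  0.        ,   0.        ,   1.        ]]), 'k1': -0.11234388255709186, 'rvec': array([ 1.82162739,  1.69483211, -0.65997007]), 'tvec': array([-0.09169412, -0.30877928,  1.45720019])} (array([ 1.23293668, -0.02309702,  0.84054656]), array([[-0.68559136,  0.06585893, -0.72501989]]))
{'K': array([[424.50618092,   0.        , 277.14863165],
       [  0.        , 424.50618092, 210.89915818],
       [  0.        ,   0.        ,   1.        ]]), 'k1': -0.008554798096087588, 'rvec': array([ 2.15524655, -2.17604339,  0.09664555]), 'tvec': array([0.08332306, 0.50892794, 1.07285228])} (array([0.40075482, 0.06786309, 1.11881748]), array([[ 0.10122096,  0.00288306, -0.99488472]]))
{'time': 0.1, 'joint_positions': array([ 86.41344254,  28.75140065, -24.45424095,  88.88680355,
        12.65082226,  65.22065597, -12.04947838]), 'joint_vel': array([-0.11516921, -0.10201422,  0.00801158, -0.15270483, -0.0868723 ,
        0.02820618,  0.11551259]), 'tau': array([-1.18396600e-02, -5.70805871e+01, -5.83851099e+00, -2.81741971e+01,
        1.05644661e-02,  5.55842154e-03, -3.06996583e-05]), 'ee_pos': array([ 0.20780969, -0.61524385,  0.25232094]), 'eef_rot': array([-1.79894571e+02, -4.02600909e-03,  1.86695867e+01]), 'force': array([-0.27794027, -0.33409817,  0.33391214]), 'ft_torque': array([ 0.04275813,  0.00827049, -0.03469371]), 'grip_force': 0.0, 'opening': 1.0006966768001837} 0.022
```

View pics/top0.png

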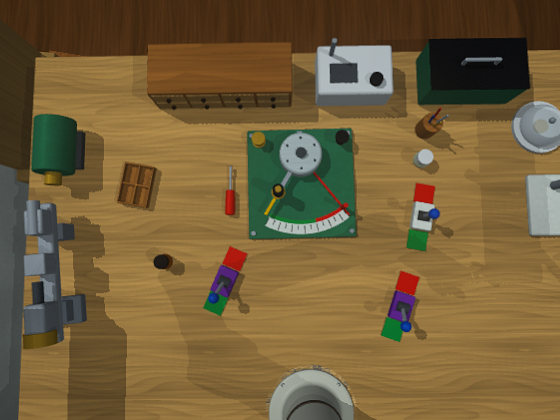

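View pics/scene0.png

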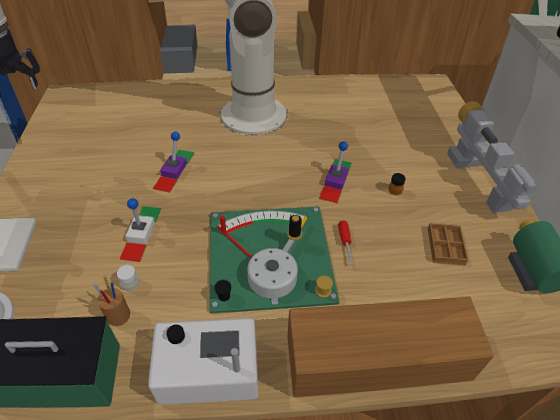

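Top view: the stand is at about (302,183), with the drum at (300,153), roller (278,190), yellow pointer tip (267,213) and red post (346,206). There are three levers: white at (422,215), purple at (225,280) and purple at (403,303). The white one fits `verdict_base`. I'll measure these and confirm with a crop.

```bash
cat > m.py <<'E'
from h import *
def mask(p,lo,hi):
    return cv2.inRange(cv2.cvtColor(p,cv2.COLOR_RGB2HSV),lo,hi)
def blobs(m,a=15):
    n,l,s,c=cv2.connectedComponentsWithStats(m)
    return [(np.round(c[i],1).tolist(),s[i].tolist()) for i in range(1,n) if s[i][4]>=a]
E
python3 - <<'E'
from m import *
for n in('scene','top'):
    z=np.load(n+'0.npz');p=z['p']
    g=mask(p,(60,80,30),(88,255,160))
    g=cv2.morphologyEx(g,cv2.MORPH_OPEN,np.ones((3,3)))
    cs=max([c for c in cv2.findContours(g,0,2)[0] if 150<c[:,0,0].mean()<400 and c[:,0,1].max()<320],key=cv2.contourArea)
    h=cv2.convexHull(cs)[:,0].astype(float)
    w=onz(n,h,0.012)[:,:2].astype(np.float32)
    r=cv2.minAreaRect(w); print(n,'stand',r,cv2.boxPoints(r).round(4).tolist())
    print(' blue',blobs(mask(p,(105,150,80),(125,255,255))))
    print(' red',blobs(mask(p,(0,180,90),(6,255,255))))
    print(' yellow',blobs(mask(p,(22,150,120),(32,255,255))))
    print(' white', [b for b in blobs(mask(p,(0,0,170),(180,40,255)),60)])
p=np.load('top0.npz')['p']
a=cv2.resize(p[120:245,240:365],None,fx=4.5,fy=4.5,interpolation=cv2.INTER_CUBIC)
b=cv2.resize(p[175:260,395:445],None,fx=4.5,fy=4.5,interpolation=cv2.INTER_CUBIC)
o=np.zeros((563,795,3),np.uint8);o[:a.shape[0],:a.shape[1]]=a;o[:b.shape[0],565:565+b.shape[1]]=b
cv2.imwrite('pics/crop1.png',o[:,:,::-1])
E
```

```text
scene stand ((0.5899708867073059, 0.016699574887752533), (0.29129910469055176, 0.2760359048843384), 0.7620119452476501) [[0.4424999952316284, 0.15279999375343323], [0.44620001316070557, -0.12319999933242798], [0.7373999953269958, -0.11940000206232071], [0.7337999939918518, 0.1565999984741211]]
 blue [([227.7, 44.6], [226, 19, 5, 52, 150]), ([14.4, 110.8], [7, 96, 15, 29, 181]), ([174.8, 135.6], [171, 132, 9, 8, 55]), ([342.8, 145.6], [339, 142, 9, 9, 58]), ([132.2, 203.3], [127, 199, 11, 10, 84]), ([112.6, 289.6], [111, 283, 4, 15, 24])]
 red [([164.6, 183.8], [153, 177, 24, 15, 231]), ([330.2, 194.1], [320, 186, 22, 17, 239]), ([232.2, 231.9], [217, 215, 36, 43, 248]), ([344.1, 231.8], [338, 221, 13, 24, 211]), ([132.6, 251.7], [120, 243, 26, 19, 343]), ([105.2, 297.0], [101, 291, 9, 12, 29])]
 yellow [([303.3, 221.2], [301, 217, 6, 11, 31])]
 white [([246.4, 126.4], [227, 120, 41, 12, 237]), ([256.8, 215.6], [251, 212, 13, 9, 66]), ([276.6, 214.8], [264, 212, 27, 7, 132]), ([244.1, 218.4], [237, 214, 14, 10, 76]), ([146.3, 220.0], [140, 217, 13, 11, 66]), ([5.3, 232.3], [0, 219, 17
[... 819 characters left out ...]
, 24, 363])]
 yellow [([257.9, 137.9], [252, 132, 13, 13, 117]), ([48.4, 178.4], [45, 174, 8, 9, 63]), ([277.8, 188.4], [275, 186, 6, 6, 26]), ([270.1, 205.4], [264, 196, 14, 19, 65])]
 white [([356.1, 67.7], [318, 46, 74, 47, 2322]), ([530.2, 144.1], [515, 130, 39, 22, 99]), ([295.9, 138.4], [285, 135, 27, 12, 84]), ([425.3, 156.2], [418, 150, 15, 14, 156]), ([299.5, 166.5], [287, 164, 27, 7, 75]), ([552.0, 177.2], [545, 175, 15, 7, 75]), ([547.2, 202.1], [528, 176, 32, 58, 784]), ([421.6, 215.8], [413, 202, 21, 28, 283]), ([337.6, 218.3], [328, 211, 20, 16, 134]), ([292.0, 226.9], [266, 218, 52, 16, 377]), ([323.3, 224.9], [317, 219, 14, 12, 95]), ([317.1, 377.7], [296, 371, 43, 21, 319])]
```

View pics/crop1.png

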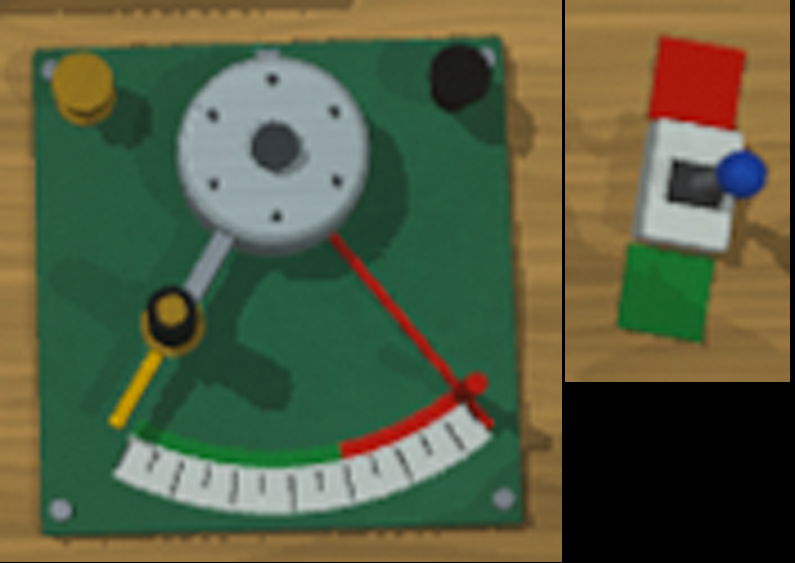

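Crop: the white-based lever has its red mark above and green mark below, with the blue knob at top-view pixel (433.7,213.4). The roller top is at about (278,188) and the post top at about (346,205). White fits `verdict_base`; the purple ones are look-alikes.

```bash
python3 - <<'E'
from m import *
def tri(a,b):
    (o1,d1),(o2,d2)=ray('top',[a]),ray('scene',[b]);d1=d1[0];d2=d2[0]
    s=np.linalg.lstsq(np.c_[d1,-d2],o2-o1,rcond=None)[0]
    A=o1+s[0]*d1;B=o2+s[1]*d2;return ((A+B)/2).round(4),np.linalg.norm(A-B).round(4)
print('knob',tri([433.7,213.4],[132.2,203.3]))
T=np.array([[34,50],[497,37],[524,522],[42,533]])/4.5+[240,120]-0.4
c=onz('top',T,.012);print('corners',c.round(4).tolist(),c.mean(0))
print('drum',onz('top',[[275/4.5+239.6,147/4.5+119.6]],.063))
print('roller',onz('top',[[277.8,188.4]],.096))
print('post',onz('top',[[476/4.5+239.6,382/4.5+119.6]],.072))
z=np.load('top0.npz')['p']
r=onz('top',[[423.9,193.0]],.001);print('red mark',r)
g=[b for b in blobs(mask(z,(50,120,40),(70,255,200)),60)];print(g)
for b in g: print(onz('top',[b[0]],.001))
O=np.array([.6598,.0177]);y=np.radians(.85)
R=np.array([[np.cos(y),-np.sin(y)],[np.sin(y),np.cos(y)]])
P=lambda r,a:O+R@[-r*np.cos(a),-r*np.sin(a)]
print('pred roller',P(.115,-.55),'pointer',P(.175,-.55))
for q in (0,.2,.4,.6,.8,1,1.1): print(q,P(.175,q-.493).round(4),P(.115,q-.55).round(4))
s=np.load('scene0.npz')['p']
for n,p in(('scene',s),('top',z)):
    for nm,X in(('drum',[*O,.063]),('roll',[*P(.115,-.55),.096]),('zero',[*P(.192,-.493),.012])): print(n,nm,proj(n,[X]))
E
```

```text
knob (array([ 0.4922, -0.2972,  0.1022]), np.float64(0.001))
corners [[0.7273, 0.1568, 0.012], [0.7319, -0.118, 0.012], [0.4444, -0.1261, 0.012], [0.4407, 0.1527, 0.012]] [0.58610332 0.01636337 0.012     ]
drum [[0.6546537  0.01702218 0.063     ]]
roller [[0.55772263 0.07566718 0.096     ]]
post [[ 0.51934313 -0.09125662  0.072     ]]
red mark [[ 0.55590241 -0.31073355  0.001     ]]
[([69.9, 133.4], [67, 119, 9, 30, 101]), ([70.3, 161.3], [65, 148, 10, 26, 91]), ([291.7, 219.6], [270, 213, 45, 11, 172]), ([416.8, 239.7], [407, 229, 21, 22, 354]), ([216.2, 305.4], [203, 295, 25, 21, 235]), ([391.9, 328.7], [381, 317, 22, 25, 315])]
[[0.72940633 0.63968159 0.001     ]]
[[0.65227374 0.63543936 0.001     ]]
[[0.48869536 0.0404637  0.001     ]]
[[ 0.43257095 -0.28681409  0.001     ]]
[[0.26739508 0.23903342 0.001     ]]
[[ 0.20479641 -0.21362335  0.001     ]]
pred roller [0.56087877 0.07634801] pointer [0.50926769 0.10694698]
0 [0.5044 0.0982] [0.5609 0.0763]
0.2 [0.4915 0.0658] [0.5512 0.0555]
0.4 [0.4853 0.0314] [0.5458 0.0332]
0.6 [ 0.4861 -0.0036] [0.545  0.0102]
0.8 [ 0.4938 -0.0377] [ 0.5488 -0.0124]
1 [ 0.5081 -0.0695] [ 0.557  -0.0339]
1.1 [ 0.5176 -0.0842] [ 0.5627 -0.0439]
scene drum [[272.01666545 265.24375886]]
scene roll [[295.18062654 219.65316656]]
scene zero [[302.6927802 220.5738312]]
top drum [[300.41371724 150.27789448]]
top roll [[277.50846733 187.12018096]]
top zero [[266.71852924 219.27334993]]
```

```bash
python3 -m crank '0.09 0.137 0 0 0 0.178 -1;0.09 0.137 0 0 0 0.178 -1;0.09 0.137 0 0 0 0.178 -1;0.09 0.137 0 0 0 0.178 -1;0.09 0.137 0 0 0 0.178 -1;0.09 0.137 0 0 0 0.178 -1;0.09 0.137 0 0 0 0.178 -1' 30; python3 -c "
from h import *;s=sensors.get_state();print(s['joint_positions'])"
```

```text
time: 0.8
ee_pos: [0.366, -0.3744, 0.2531]
eef_rot: [-180.0, 0.0, 54.6]
force: [1.5, -0.3, -0.0]
opening: 0.001
grip_force: 0.0
[ 75.23369142  17.81054525 -38.81587494 106.59252764  12.7976023
  60.0060022   -4.13101427]
```

```bash
python3 -m crank '0.088 0.135 0 0 0 0.176 -1;0.088 0.135 0 0 0 0.176 -1;0.088 0.135 0 0 0 0.176 -1;0.088 0.135 0 0 0 0.176 -1;0.088 0.135 0 0 0 0.176 -1;0.088 0.135 0 0 0 0.176 -1;0.088 0.135 0 0 0 0.176 -1;0 0 0 0 0 0 -1' 30; python3 -c "
from h import *;s=sensors.get_state();print(s['joint_positions'],s['ee_pos'],s['force'])"
```

```text
time: 1.6
ee_pos: [0.5221, -0.133, 0.2538]
eef_rot: [179.9, -0.2, 90.3]
force: [-0.3, 0.5, -0.7]
opening: 0.005
grip_force: 0.0
[ 52.51661837  22.71628759 -50.97730605 104.35884813  19.56895814
  62.16737582  -5.26339713] [ 0.52209833 -0.13297795  0.253758  ] [-0.31284891  0.53830233 -0.66168713]
```

```bash
python3 -m crank '0 0 -0.12 0 0 0 -1;0 0 -0.12 0 0 0 -1;0 0 -0.12 0 0 0 -1;0 0 -0.12 0 0 0 -1;0 0 -0.12 0 0 0 -1;0 0 -0.12 0 0 0 -1;0 0 0 0 0 0 -1' ; python3 -c "
from h import *
p,d=grab('scene')
c=cv2.resize(p[190:310,195:350],None,fx=4.5,fy=4.5,interpolation=2);cv2.imwrite('pics/c2.png',c[:,:,::-1])
s=sensors.get_state();print(s['ee_pos'],s['force'])"
```

```text
time: 2.3
ee_pos: [0.5158, -0.1399, 0.0695]
eef_rot: [-179.6, -0.1, 89.6]
force: [-0.1, 0.1, -0.0]
opening: -0.001
grip_force: 0.0
[ 0.51753352 -0.13975918  0.07166612] [-0.71654489  0.78643579  0.43294734]
```

View pics/c2.png

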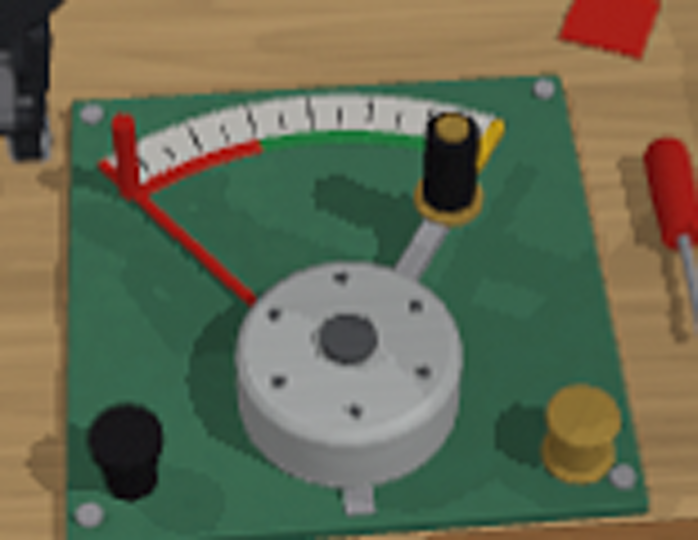

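Scene crop: the closed fingertips are at (25,150), to the left of the red post at (125,155), clear of it and at post height. I'll sweep the hand back now.

```bash
python3 -m crank '-0.0115 0.053 0 0 0 0 -1;-0.0115 0.053 0 0 0 0 -1;-0.0115 0.053 0 0 0 0 -1;-0.0115 0.053 0 0 0 0 -1;-0.019 0.043 0 0 0 0 -1;-0.019 0.043 0 0 0 0 -1;-0.019 0.043 0 0 0 0 -1'; python3 -m crank '-0.008 0.034 0 0 0 0 -1;-0.008 0.034 0 0 0 0 -1;-0.008 0.034 0 0 0 0 -1;-0.008 0.034 0 0 0 0 -1;0 0.035 0 0 0 0 -1;0 0.035 0 0 0 0 -1;0 0.035 0 0 0 0 -1;0 0.035 0 0 0 0 -1'; python3 -m crank '0.006 0.034 0 0 0 0 -1;0.006 0.034 0 0 0 0 -1;0.006 0.034 0 0 0 0 -1;0.006 0.034 0 0 0 0 -1;0 0 0 0 0 0 -1'; python3 -c "
from h import *
p,d=grab('scene')
c=cv2.resize(p[190:310,195:350],None,fx=4.5,fy=4.5,interpolation=2);cv2.imwrite('pics/c3.png',c[:,:,::-1])
s=sensors.get_state();print(s['ee_pos'],s['force'])"
```

```text
time: 3.05
ee_pos: [0.4935, -0.0535, 0.0735]
eef_rot: [180.0, 0.0, 89.7]
force: [0.8, 0.6, 0.4]
opening: 0.006
grip_force: 0.1
time: 3.85
ee_pos: [0.486, 0.0153, 0.0733]
eef_rot: [180.0, -0.0, 89.7]
force: [0.8, 0.8, -0.7]
opening: 0.001
grip_force: 0.1
time: 4.35
ee_pos: [0.4922, 0.0503, 0.0735]
eef_rot: [180.0, -0.1, 89.8]
force: [0.2, 0.8, 0.9]
opening: 0.0
grip_force: 0.0
[0.49198263 0.0493756  0.07336831] [-0.51278663 -0.26733966  0.44504044]
```

View pics/c3.png

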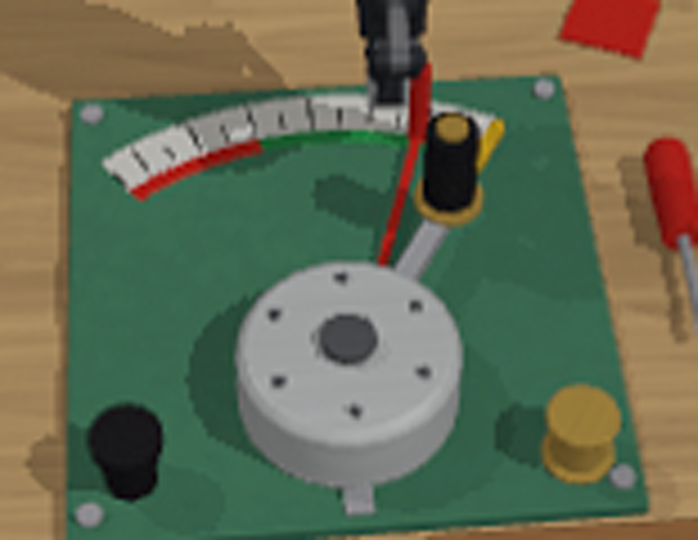

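The fingers at (400,90) are carrying the post at (422,100), with the pointer at (490,145) still ahead. I'll slow down for contact.

```bash
python3 -m crank '0.009 0.024 0 0 0 0 -1;0.009 0.024 0 0 0 0 -1;0.009 0.024 0 0 0 0 -1;0.009 0.022 0 0 0 0 -1;0 0 0 0 0 0 -1'; python3 -m crank '0.002 0.004 0 0 0 0 -1;0.002 0.004 0 0 0 0 -1;0 0 0 0 0 0 -1' | sed -n '2p;4p';python3 -m crank '0.002 0.004 0 0 0 0 -1;0.002 0.004 0 0 0 0 -1;0 0 0 0 0 0 -1'| sed -n '2p;4p'
python3 -c "
from m import *
p,d=grab('top');q,_=grab('scene')
a=cv2.resize(p[170:235,250:320],None,fx=5.5,fy=5.5,interpolation=2);b=cv2.resize(q[200:265,270:340],None,fx=5.5,fy=5.5,interpolation=2)
cv2.imwrite('pics/c4.png',np.hstack([a,b])[:,:,::-1])"
```

```text
time: 4.9
ee_pos: [0.5013, 0.0733, 0.0735]
eef_rot: [180.0, -0.1, 89.7]
force: [-0.4, -0.2, 1.3]
opening: 0.003
grip_force: 0.0
ee_pos: [0.5018, 0.0739, 0.0733]
force: [0.7, -0.2, 0.1]
ee_pos: [0.5029, 0.076, 0.0733]
force: [-0.6, 0.7, -0.6]
```

View pics/c4.png

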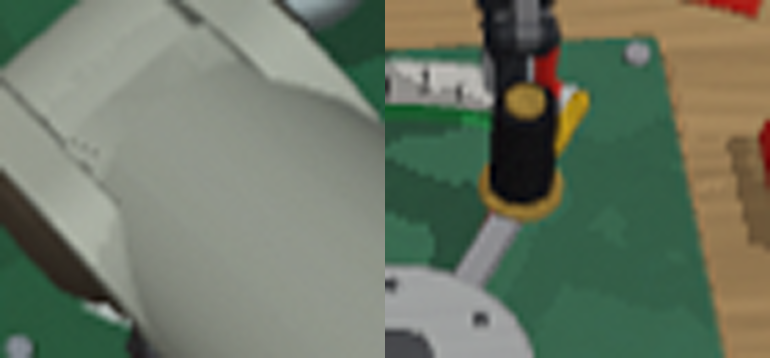

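Scene half (right): the post at (550,75) is nearly touching the pointer at (580,110), with a thin gap left. I'll keep creeping forward.

```bash
for i in 1; do :; done; python3 -m crank '0.002 0.004 0 0 0 0 -1;0.002 0.004 0 0 0 0 -1;0 0 0 0 0 0 -1' | sed -n '2p;4p';python3 -m crank '0.001 0.004 0 0 0 0 -1;0.001 0.004 0 0 0 0 -1;0 0 0 0 0 0 -1'| sed -n '2p;4p'
```

```text
ee_pos: [0.5039, 0.0782, 0.0733]
force: [-0.1, -0.8, 0.6]
ee_pos: [0.5045, 0.0802, 0.0734]
force: [0.6, 0.5, -0.3]
```

```bash
python3 -m crank '0.001 0.004 0 0 0 0 -1;0.001 0.004 0 0 0 0 -1;0 0 0 0 0 0 -1' | sed -n '2p;4p';python3 -m crank '0.001 0.004 0 0 0 0 -1;0 0 0 0 0 0 -1'| sed -n '2p;4p'
```

```text
ee_pos: [0.5049, 0.0821, 0.0733]
force: [-0.4, 0.5, -0.3]
ee_pos: [0.505, 0.0826, 0.0733]
force: [-0.0, -1.5, 0.9]
```

```bash
python3 -m crank '0.001 0.003 0 0 0 0 -1;0 0 0 0 0 0 -1;0 0 0 0 0 0 -1' | sed -n '2p;4p';python3 -c "
from m import *
s=sensors.get_state();print(s['ee_pos'],s['force'])"
```

```text
ee_pos: [0.5052, 0.083, 0.0732]
force: [-1.1, -3.3, 1.8]
[0.50518996 0.08304168 0.0732416 ] [-1.10812037 -3.31422585  1.84330516]
```

```bash
python3 -m crank '0 0.003 0 0 0 0 -1;0 0 0 0 0 0 -1' | sed -n '2p;4p';python3 -m crank '0 0 0 0 0 0 -1' | sed -n '2p;4p'
```

```text
ee_pos: [0.5054, 0.0834, 0.0733]
force: [0.0, -5.3, 1.7]
ee_pos: [0.5054, 0.0834, 0.0732]
force: [-0.5, -5.8, 2.0]
```

```bash
python3 -m crank '0 -0.02 0 0 0 0 -1;0 -0.06 0 0 0 0 -1;0 -0.1 0 0 0 0 -1;0 0 0.16 0 0 0 -1;0 0 0.18 0 0 0 -1;0 0 0.18 0 0 0 -1;0.07 0.12 0 0 0 0 -1;0.07 0.13 0 0 0 0 -1'; python3 -m crank '0.07 0.144 0 0 0 0 -1;0 0 0 0 0 0 -1';
python3 -c "
from m import *
q,_=grab('scene')
b=cv2.resize(q[190:270,220:350],None,fx=5.5,fy=5.5,interpolation=2)
cv2.imwrite('pics/c5.png',b[:,:,::-1])"
```

```text
time: 8.1
ee_pos: [0.5425, 0.1011, 0.2054]
eef_rot: [179.7, -0.0, 89.4]
force: [0.8, -0.6, 0.5]
opening: -0.003
grip_force: 0.0
time: 8.3
ee_pos: [0.5589, 0.1458, 0.2044]
eef_rot: [179.8, -0.4, 90.1]
force: [-0.9, 0.2, 0.5]
opening: 0.001
grip_force: 0.0
```

View pics/c5.png

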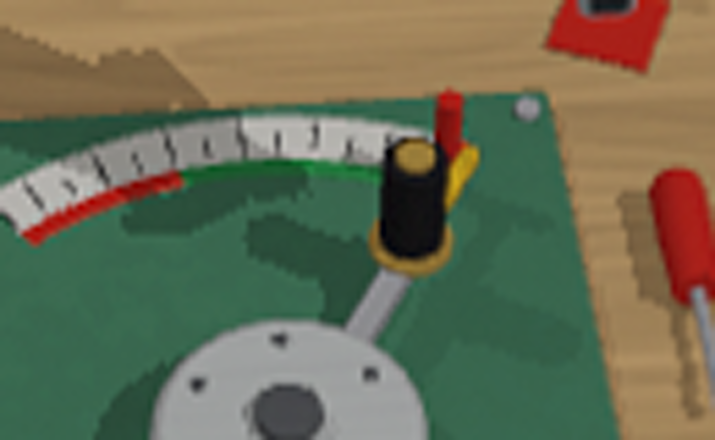

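The red post at (450,120) is now against the yellow pointer at (463,165). Next I descend beside the roller.

```bash
python3 -m crank '0 0 -0.1 0 0 0 -1;0 0 -0.13 0 0 0 -1;0 0 -0.13 0 0 0 -1;0 0 -0.14 0 0 0 -1;0 0 0 0 0 0 -1;0 0 0 0 0 0 -1';python3 -m crank '0 -0.02 0 0 0 0 -1;0 -0.02 0 0 0 0 -1;0 -0.02 0 0 0 0 -1;0 -0.02 0 0 0 0 -1;0 -0.02 0 0 0 0 -1;0 -0.02 0 0 0 0 -1;0 0 0 0 0 0 -1'
```

```text
time: 8.95
ee_pos: [0.5573, 0.1377, 0.0783]
eef_rot: [-179.9, -0.0, 89.6]
force: [0.4, 0.5, 0.4]
opening: -0.001
grip_force: 0.0
time: 9.65
ee_pos: [0.5579, 0.1066, 0.0782]
eef_rot: [-180.0, 0.0, 89.6]
force: [-0.5, 0.0, -0.2]
opening: -0.0
grip_force: 0.0
```

```bash
python3 -m crank '-0.004 -0.015 0 0 0 0 -1;-0.007 -0.015 0 0 0 0 -1;-0.007 -0.015 0 0 0 0 -1;-0.007 -0.015 0 0 0 0 -1;-0.007 -0.015 0 0 0 0 -1;-0.006 -0.015 0 0 0 0 -1;0 0 0 0 0 0 -1'|sed -n '2p;4p';python3 -m crank '-0.005 -0.015 0 0 0 0 -1;-0.005 -0.015 0 0 0 0 -1;-0.004 -0.015 0 0 0 0 -1;-0.004 -0.015 0 0 0 0 -1;-0.003 -0.015 0 0 0 0 -1;0 0 0 0 0 0 -1'|sed -n '2p;4p'
```

```text
ee_pos: [0.5478, 0.0847, 0.078]
force: [-2.4, 2.6, -0.8]
ee_pos: [0.5428, 0.066, 0.0781]
force: [-2.7, 3.0, -0.4]
```

```bash
python3 -m crank '0.008 0 0 0 0 0 -1;0.008 0 0 0 0 0 -1;0.008 0 0 0 0 0 -1;0 0 0 0 0 0 -1;0 0 0 0 0 0 -1'|sed -n '2p;4p'; python3 -m crank '0 -0.006 0 0 0 0 -1;0 -0.006 0 0 0 0 -1;0 0 0 0 0 0 -1'|sed -n '2p;4p'; python3 -c "
from m import *
s=sensors.get_state();print(s['ee_pos'],s['force'],s['ft_torque'],s['eef_rot'])"
```

```text
ee_pos: [0.5508, 0.0667, 0.0791]
force: [-1.2, 2.9, 4.2]
ee_pos: [0.5497, 0.0638, 0.079]
force: [-1.5, 3.6, 7.3]
[0.54974018 0.06375222 0.07897516] [-1.53788252  3.5866777   7.33126029] [ 0.60610223  0.21093271 -0.00907106] [ 1.79922118e+02 -6.78719219e-03  8.96495878e+01]
```

```bash
python3 -m crank '0 0 0.012 0 0 0 -1;0 0 0.012 0 0 0 -1;0 0 0.012 0 0 0 -1;0 0 0 0 0 0 -1;0 0 0 0 0 0 -1'|sed -n '2p;4p'; python3 -c "
from m import *
s=sensors.get_state();print(s['ee_pos'],s['force'],s['ft_torque'],s['eef_rot'])
q,_=grab('scene')
b=cv2.resize(q[150:270,220:350],None,fx=5,fy=5,interpolation=2)
cv2.imwrite('pics/c6.png',b[:,:,::-1])"
```

```text
ee_pos: [0.549, 0.0637, 0.0875]
force: [-0.9, 3.0, 1.3]
[0.54898236 0.06374912 0.08745491] [-0.88473777  2.99758975  1.27518084] [ 0.66971897  0.15187088 -0.04348956] [-1.79995496e+02 -1.06882482e-03  8.96571842e+01]
```

View pics/c6.png

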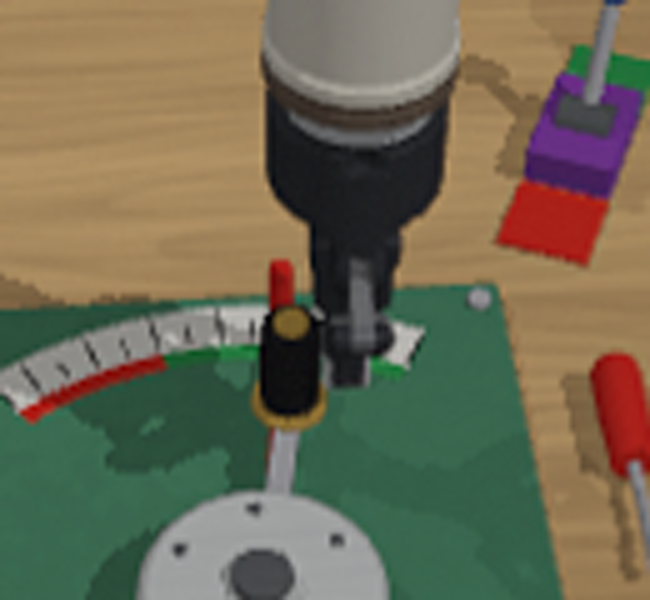

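Scene: the finger at (350,350) is behind the roller at (290,365), and the post at (280,290) is being carried ahead of the pointer. Raising the tool removed the vertical load. I'll continue in small steps.

```bash
python3 -m crank '-0.005 -0.014 0 0 0 0 -1;-0.005 -0.014 0 0 0 0 -1;0 0 0 0 0 0 -1'|sed -n '2p;4p'; python3 -m crank '0 -0.008 0 0 0 0 -1;0 -0.008 0 0 0 0 -1;0 0 0 0 0 0 -1'|sed -n '2p;4p'
```

```text
ee_pos: [0.5468, 0.0558, 0.0874]
force: [0.1, 3.1, 1.8]
ee_pos: [0.5462, 0.0525, 0.0872]
force: [-0.7, 2.9, 2.3]
```

```bash
python3 -m crank '0 -0.008 0 0 0 0 -1;0 -0.008 0 0 0 0 -1;0 0 0 0 0 0 -1'|sed -n '2p;4p'
```

```text
ee_pos: [0.546, 0.0483, 0.087]
force: [-2.3, 3.8, 2.2]
```

```bash
python3 -m crank '0 -0.008 0 0 0 0 -1;0 -0.006 0 0 0 0 -1;0 0 0 0 0 0 -1'|sed -n '2p;4p'
```

```text
ee_pos: [0.5459, 0.045, 0.087]
force: [-2.5, 3.4, 1.0]
```

```bash
python3 -m crank '0 -0.008 0 0 0 0 -1;0 -0.007 0 0 0 0 -1;0 0 0 0 0 0 -1'|sed -n '2p;4p'
```

```text
ee_pos: [0.546, 0.0412, 0.087]
force: [-2.7, 3.6, 0.5]
```

```bash
python3 -m crank '0.001 -0.008 0 0 0 0 -1;0.001 -0.007 0 0 0 0 -1;0 0 0 0 0 0 -1'|sed -n '2p;4p'
```

```text
ee_pos: [0.5466, 0.0376, 0.087]
force: [-2.4, 4.4, -0.3]
```

```bash
python3 -m crank '0.001 -0.008 0 0 0 0 -1;0.001 -0.007 0 0 0 0 -1;0 0 0 0 0 0 -1'|sed -n '2p;4p'
```

```text
ee_pos: [0.5471, 0.0339, 0.087]
force: [-3.1, 3.7, 0.9]
```

```bash
python3 -m crank '0.001 -0.008 0 0 0 0 -1;0.001 -0.007 0 0 0 0 -1;0 0 0 0 0 0 -1'|sed -n '2p;4p'
```

```text
ee_pos: [0.5476, 0.0302, 0.087]
force: [-2.8, 4.0, 1.0]
```

```bash
python3 -m crank '0.001 -0.008 0 0 0 0 -1;0.001 -0.007 0 0 0 0 -1;0 0 0 0 0 0 -1'|sed -n '2p;4p'
```

```text
ee_pos: [0.548, 0.0264, 0.087]
force: [-4.0, 3.5, 1.1]
```

```bash
python3 -m crank '-0.006 -0.007 0 0 0 0 -1;-0.006 -0.007 0 0 0 0 -1;0 0 0 0 0 0 -1'|sed -n '2p;4p'
```

```text
ee_pos: [0.5472, 0.0231, 0.0876]
force: [1.5, 4.4, -2.1]
```

```bash
python3 -m crank '0.002 -0.008 0 0 0 0 -1;0.002 -0.006 0 0 0 0 -1;0 0 0 0 0 0 -1'|sed -n '2p;4p'
```

```text
ee_pos: [0.5474, 0.0208, 0.0876]
force: [-0.0, 7.2, -0.2]
```

```bash
python3 -m crank '0 -0.003 0 0 0 0 -1;0 -0.003 0 0 0 0 -1;0 0 0 0 0 0 -1'|sed -n '2p;4p'
```

```text
ee_pos: [0.5474, 0.02, 0.0876]
force: [-0.3, 9.0, -1.1]
```

```bash
python3 -m crank '0 -0.004 0 0 0 0 -1;0 -0.004 0 0 0 0 -1;0 0 0 0 0 0 -1'|sed -n '2p;4p'
```

```text
ee_pos: [0.5475, 0.0188, 0.0876]
force: [0.3, 10.4, -2.4]
```

```bash
python3 -m crank '0 -0.003 0 0 0 0 -1;0 -0.003 0 0 0 0 -1;0 0 0 0 0 0 -1'|sed -n '2p;4p'
```

```text
ee_pos: [0.5476, 0.018, 0.0876]
force: [0.5, 10.8, -1.7]
```

```bash
python3 -m crank '0 -0.003 0 0 0 0 -1;0 0 0 0 0 0 -1;0 0 0 0 0 0 -1;0 0 0 0 0 0 -1'|sed -n '1,2p;4p';python3 -m crank '0 0 0 0 0 0 -1;0 0 0 0 0 0 -1;0 0 0 0 0 0 -1;0 0 0 0 0 0 -1;0 0 0 0 0 0 -1;0 0 0 0 0 0 -1;0 0 0 0 0 0 -1'|sed -n '2p;4p'; python3 -m crank '0 0 0 0 0 0 -1;0 0 0 0 0 0 -1;0 0 0 0 0 0 -1;0 0 0 0 0 0 -1;0 0 0 0 0 0 -1;0 0 0 0 0 0 -1;0 0 0 0 0 0 -1'|sed -n '1,2p;4p'
```

```text
time: 16.9
ee_pos: [0.5476, 0.0176, 0.0877]
force: [1.1, 10.8, -2.2]
ee_pos: [0.5476, 0.0176, 0.0876]
force: [0.7, 11.1, -2.2]
time: 18.3
ee_pos: [0.5476, 0.0176, 0.0876]
force: [0.2, 11.4, -2.2]
```

```bash
python3 -m crank '0 0.006 0 0 0 0 -1;0 0.01 0 0 0 0 -1;0 0.012 0 0 0 0 -1;0 0.012 0 0 0 0 -1;0 0.012 0 0 0 0 -1;0 0.012 0 0 0 0 -1;0 0.012 0 0 0 0 -1;0 0.012 0 0 0 0 -1'|sed -n '2p;4p';python3 -m crank '0 0.012 0 0 0 0 -1;0 0.012 0 0 0 0 -1;0 0.012 0 0 0 0 -1;0 0.012 0 0 0 0 -1;0 0.012 0 0 0 0 -1;0 0.012 0 0 0 0 -1;0 0.012 0 0 0 0 -1;0 0.012 0 0 0 0 -1'|sed -n '2p;4p'
```

```text
ee_pos: [0.5472, 0.0357, 0.0875]
force: [1.4, 3.5, 0.2]
ee_pos: [0.5464, 0.0597, 0.0872]
force: [2.0, 2.4, -1.3]
```

```bash
python3 -m crank '0.002 0.01 0 0 0 0 -1;0.002 0.01 0 0 0 0 -1;0.002 0.01 0 0 0 0 -1;0.002 0.01 0 0 0 0 -1;0.003 0.01 0 0 0 0 -1;0.003 0.01 0 0 0 0 -1;0.003 0.01 0 0 0 0 -1;0.003 0.01 0 0 0 0 -1'|sed -n '2p;4p';python3 -m crank '0.004 0.01 0 0 0 0 -1;0.004 0.01 0 0 0 0 -1;0.004 0.01 0 0 0 0 -1;0.004 0.01 0 0 0 0 -1;0.004 0.01 0 0 0 0 -1;0.004 0.009 0 0 0 0 -1;0.004 0.008 0 0 0 0 -1;0 0.008 0 0 0 0 -1'|sed -n '2p;4p'
```

```text
ee_pos: [0.5516, 0.0798, 0.0873]
force: [1.4, 0.7, -0.5]
ee_pos: [0.5587, 0.0985, 0.0873]
force: [0.3, 1.1, -0.3]
```

```bash
python3 -m crank '0.002 0.006 0 0 0 0 -1;0 0.006 0 0 0 0 -1;0 0.006 0 0 0 0 -1;0 0.006 0 0 0 0 -1;0 0.006 0 0 0 0 -1;0 0.006 0 0 0 0 -1;0 0.01 0 0 0 0 -1;0 0.02 0 0 0 0 -1'|sed -n '2p;4p';python3 -m crank '0 0.08 0 0 0 0 -1;0 0.08 0 0 0 0 -1;0 0 0.12 0 0 0 -1;0 0 0.15 0 0 0 -1;0 0 0.15 0 0 0 -1;0 0 0.15 0 0 0 -1;0 0 0 0 0 0 -1'|sed -n '2p;4p'
python3 -c "
from m import *
q,_=grab('scene');p,_=grab('top');np.savez('a.npz',q=q,p=p)
b=cv2.resize(q[195:290,200:330],None,fx=6,fy=6,interpolation=2)
cv2.imwrite('pics/c7.png',b[:,:,::-1])
for n,i in(('scene',q),('top',p)):
  print(n,[x for x in blobs(mask(i,(0,180,80),(6,255,255)))],blobs(mask(i,(22,150,120),(32,255,255))))"
```

```text
ee_pos: [0.5591, 0.1147, 0.0872]
force: [-1.7, 0.1, -0.2]
ee_pos: [0.5619, 0.1572, 0.2354]
force: [0.8, 0.5, -0.4]
scene [([164.6, 183.9], [153, 177, 24, 15, 238]), ([330.2, 194.0], [320, 186, 22, 17, 241]), ([245.9, 224.1], [224, 205, 37, 45, 204]), ([344.1, 231.8], [338, 221, 13, 24, 211]), ([132.6, 251.7], [120, 243, 26, 19, 341]), ([105.2, 297.0], [101, 291, 9, 12, 30])] [([303.3, 221.2], [301, 217, 6, 11, 31])]
top [([424.0, 193.0], [414, 183, 21, 21, 332]), ([228.1, 210.3], [225, 204, 9, 11, 59]), ([338.6, 209.3], [336, 207, 6, 6, 20]), ([234.4, 258.3], [223, 246, 24, 25, 359]), ([409.3, 279.5], [399, 271, 20, 21, 213])] [([48.0, 178.5], [45, 174, 7, 9, 55])]
```

View pics/c7.png

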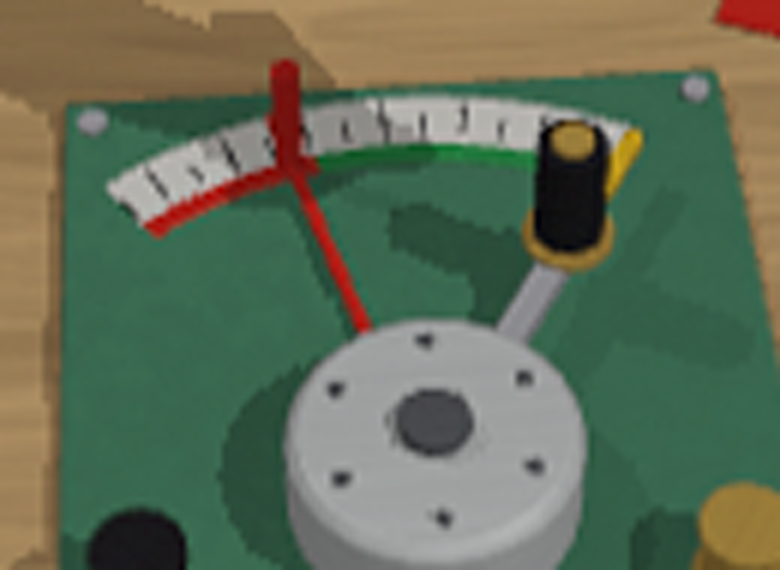

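The arm is at rest. The needle crosses the band at about (290,172), left of the green/red boundary at about (317,165), so it looks like red. I'll check that numerically.

```bash
python3 - <<'E'
from m import *
z=np.load('a.npz');q=z['q']
O=np.array([.6598,.0177]);O2=np.array([.657,.018]);y=np.radians(.85)
def ang(P,O,off=.493):
    d=P[:,:2]-O; return np.degrees(np.arctan2(-d[:,1],-d[:,0])-y+off)
m=mask(q,(0,180,80),(6,255,255));m[:228]=0;m[252:]=0;m[:,:247]=0;m[:,265:]=0
v,u=np.nonzero(m);P=onz('scene',np.c_[u,v],.016)
for o in(O,O2):
    print('needle',np.median(ang(P,o)),len(u))
    A,B=np.polyfit(P[:,0],P[:,1],1);print('dir',np.degrees(-np.arctan(A))) 
    # band colour along radius ~.178
    print('bdry',ang(onz('scene',[[317/6+200-.4,165/6+195-.4]],.0125),o),'band at needle',ang(onz('scene',[[290/6+200-.4,172/6+195-.4]],.0125),o))
for b in range(30,52,1):
    a=np.radians(b)-.493+y
    r=[]
    for rad in(.176,.179):
        w=proj('scene',[[O[0]-rad*np.cos(a),O[1]-rad*np.sin(a),.0125]])[0].round().astype(int); r.append(q[w[1],w[0]].tolist())
    print(b,r)
E
```

```text
needle 42.828428823694864 46
dir -15.80680254823451
bdry [39.57048322] band at needle [43.37494359]
needle 43.35304822706672 46
dir -15.80680254823451
bdry [39.86146224] band at needle [43.7242956]
30 [[29, 88, 47], [25, 91, 44]]
31 [[28, 89, 47], [23, 90, 43]]
32 [[28, 89, 46], [23, 90, 44]]
33 [[25, 90, 44], [19, 88, 41]]
34 [[26, 92, 46], [20, 88, 41]]
35 [[24, 90, 44], [18, 88, 40]]
36 [[30, 88, 48], [24, 90, 43]]
37 [[30, 90, 48], [24, 90, 44]]
38 [[23, 92, 45], [20, 90, 43]]
39 [[43, 84, 42], [13, 91, 42]]
40 [[114, 38, 22], [114, 38, 22]]
41 [[109, 29, 23], [108, 17, 14]]
42 [[120, 22, 18], [111, 19, 14]]
43 [[130, 23, 18], [121, 20, 16]]
44 [[110, 35, 27], [120, 18, 16]]
45 [[131, 20, 15], [126, 18, 13]]
46 [[134, 20, 15], [131, 13, 8]]
47 [[123, 36, 27], [131, 17, 12]]
48 [[131, 19, 14], [131, 17, 11]]
49 [[133, 20, 16], [133, 20, 16]]
50 [[130, 18, 13], [133, 16, 10]]
51 [[132, 19, 14], [129, 15, 8]]
```

The reading is about 43°, which is red. I'll move to the -x side of the white lever's knob.

```bash
python3 -m crank '-0.044 -0.148 0 0 0 0 -1;-0.044 -0.148 0 0 0 0 -1;-0.044 -0.148 0 0 0 0 -1;-0.044 -0.148 0 0 0 0 -1;-0.044 -0.148 0 0 0 0 -1;-0.044 -0.148 0 0 0 0 -1;-0.044 -0.148 0 0 0 0 -1;-0.044 -0.148 0 0 0 0 -1'|sed -n '2p'; python3 -m crank '-0.044 -0.148 0 0 0 0 -1;-0.044 -0.148 0 0 0 0 -1;-0.044 -0.148 0 0 0 0 -1;-0.044 -0.148 0 0 0 0 -1;0 0 0 0 0 0 -1;0 0 0 0 0 0 -1'
```

```text
ee_pos: [0.4694, -0.1423, 0.2284]
time: 24.5
ee_pos: [0.4258, -0.2893, 0.2283]
eef_rot: [-179.9, -0.1, 89.5]
force: [0.3, 0.3, 0.1]
opening: -0.006
grip_force: 0.0
```

```bash
python3 -m crank '0 -0.03 -0.12 0 0 0 -1;0 0 -0.12 0 0 0 -1;0 0 -0.12 0 0 0 -1;0 0 -0.12 0 0 0 -1;0 0 0 0 0 0 -1'|sed -n '2p;4p'; python3 -m crank '0.03 0 0 0 0 0 -1;0.03 0 0 0 0 0 -1;0.03 -0.002 0 0 0 0 -1;0.03 -0.006 0 0 0 0 -1;0.03 -0.006 0 0 0 0 -1;0.03 -0.006 0 0 0 0 -1;0.03 -0.006 0 0 0 0 -1;0 0 0 0 0 0 -1'|sed -n '2p;4p'
```

```text
ee_pos: [0.4247, -0.2927, 0.106]
force: [0.6, 0.4, -0.1]
ee_pos: [0.4808, -0.3032, 0.1099]
force: [0.1, 0.1, -0.2]
```

```bash
python3 -m crank '0.02 -0.003 -0.006 0 0 0 -1;0.02 -0.003 -0.006 0 0 0 -1;0.016 -0.002 -0.004 0 0 0 -1;0 0 0 0 0 0 -1'|sed -n '2p;4p'; python3 -m crank '0.008 0 0 0 0 0 -1;0.008 0 0 0 0 0 -1;0 0 0 0 0 0 -1'|sed -n '2p;4p'
```

```text
ee_pos: [0.4941, -0.305, 0.1056]
force: [0.1, 0.4, 0.0]
ee_pos: [0.4976, -0.3049, 0.1057]
force: [-0.0, 0.9, 0.1]
```

```bash
python3 -c "
from m import *
q,_=grab('scene');p,_=grab('top')
for n,i in(('scene',q),('top',p)): print(n,blobs(mask(i,(105,150,60),(125,255,255))))
print(proj('scene',[[.492,-.297,.102],[.529,-.304,.092]]))"; python3 -m crank '0.008 0 0 0 0 0 -1;0 0 0 0 0 0 -1'|sed -n '2p;4p'
```

```text
scene [([227.8, 54.3], [226, 38, 5, 33, 91]), ([10.9, 102.5], [0, 59, 27, 79, 844]), ([174.8, 135.6], [171, 132, 9, 8, 55]), ([342.8, 145.6], [339, 142, 9, 9, 58]), ([128.1, 215.0], [123, 210, 11, 11, 91]), ([112.6, 289.6], [111, 283, 4, 15, 24])]
top [([433.6, 200.3], [430, 196, 8, 10, 59]), ([213.1, 297.7], [209, 293, 10, 10, 78]), ([405.6, 326.0], [401, 321, 10, 11, 88])]
[[132.11959124 203.24516487]
 [127.62015772 218.02640609]]
ee_pos: [0.4997, -0.305, 0.1058]
force: [-0.1, 0.4, -0.2]
```

```bash
python3 -m crank '0.008 0 0 0 0 0 -1;0.008 0 0 0 0 0 -1;0 0 0 0 0 0 -1'|sed -n '2p;4p';python3 -m crank '0.008 0 0 0 0 0 -1;0 0 0 0 0 0 -1'|sed -n '2p;4p'
```

```text
ee_pos: [0.5041, -0.305, 0.1059]
force: [-0.5, 0.7, -0.7]
ee_pos: [0.5053, -0.3051, 0.1057]
force: [-2.3, -1.1, -0.1]
```

```bash
python3 -m crank '0.008 0 0 0 0 0 -1;0.004 0 0 0 0 0 -1;0 0 0 0 0 0 -1'|sed -n '2p;4p'
```

```text
ee_pos: [0.5058, -0.3052, 0.1053]
force: [-8.5, 0.7, 4.3]
```

At the end stop. Now I retreat, lift clear and check.

```bash
python3 -m crank '-0.02 0 0 0 0 0 -1;-0.06 0 0 0 0 0 -1;-0.1 0 0 0 0 0 -1;-0.1 0 0.05 0 0 0 -1;-0.1 0 0.14 0 0 0 -1;0 0 0.16 0 0 0 -1;0 0 0.16 0 0 0 -1;0 0 0 0 0 0 -1'|sed -n '2p;4p'; python3 -c "
from m import *
q,_=grab('scene');p,_=grab('top')
for n,i in(('scene',q),('top',p)): print(n,blobs(mask(i,(105,150,60),(125,255,255))))
print(proj('scene',[[.529,-.304,.092]]),proj('top',[[.529,-.304,.092]]))
b=cv2.resize(q[190:310,90:350],None,fx=3,fy=3,interpolation=2)
cv2.imwrite('pics/c8.png',b[:,:,::-1])
"
```

```text
ee_pos: [0.4175, -0.3067, 0.239]
force: [0.7, -0.6, -0.1]
scene [([227.6, 50.8], [226, 30, 5, 41, 113]), ([10.9, 102.5], [0, 59, 27, 79, 844]), ([174.8, 135.7], [171, 132, 9, 8, 55]), ([342.8, 145.6], [339, 142, 9, 9, 58]), ([127.4, 218.6], [123, 214, 10, 10, 84]), ([112.6, 289.6], [111, 283, 4, 15, 24])]
top [([434.8, 197.7], [430, 193, 10, 10, 76]), ([213.1, 297.7], [209, 293, 10, 10, 79]), ([405.6, 326.0], [401, 321, 10, 11, 88])]
[[127.62015772 218.02640609]] [[434.07393959 198.71517974]]
```

View pics/c8.png

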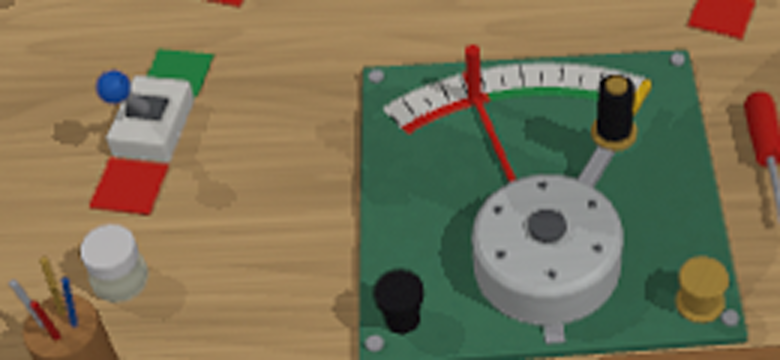

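The lever knob at (113,87) is fully over to the red side, matching the predicted end position. The red hand at (475,80) is unmoved in the red band, and the arm is at rest.

```bash
python3 -c "
from rig import bot
print(bot.job_done())"
```

```text
the job is handed in; nothing more can be done
None
```

The job is handed in: the red hand was brought back to the pointer, the arm held on its stop for about 1.6 s at roughly 11 N and eased back to rest, the hand reads about 43° (red band), and the white-based lever is thrown fully to its red mark.

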